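# Close the draw-out unit and hold its retaining bracket for the fitter

## Robot

A 7-joint arm with a two-finger parallel gripper is mounted at the origin on the work surface. World frame = base frame: x ahead of the robot, y to its left, z up, the work surface at z = 0. Lengths are in mm, angles in rad, forces in N, time in s.
With the tool pointing down it reaches from about 425 to 1025 mm from the base axis. Payload 9.4 kg.
Tool frame: the origin (TCP) lies midway between the tips of the shut fingers; the grasp point (between the pads) lies robot.tcp_to_grasp behind it (robot.tcp_to_grasp is the distance from the TCP to the grasp point, in mm); z points along the fingers, y is the line along which they close (so a half turn about z gives the same grasp; the last joint's range is limited). The gripper opens to 93 mm and grips with 3 to 60 N. Pads are 15 mm wide; open, the fingers measure 128 mm over their backs; the gripper's body (75 mm by 188 mm) begins 65 mm behind the grasp point.
Start: joints at [-1.207, 0.599, -0.003, 1.599, 0.002, 0.943, -0.08], TCP at [309.335, 655.695, 218.618] pointing down, gripper open.
Joint ranges: [-2.57, 2.57], [-0.35, 1.97], [-1.29, 1.29], [0.11, 2.56], [-1.05, 4.19], [0.11, 1.86], [-2.63, 2.63]. Speed limits (rad/s): [2.22, 2.22, 3.01, 3.01, 3.14, 3.14, 3.14].

## Interface

Orientations are given as [roll, pitch, yaw] about the fixed x, y, z axes, in that order (R = Rz(yaw) Ry(pitch) Rx(roll)).
In Python, from cell import robot gives the robot as it stands.
- The arm moves only by the tool servo_tool, never from a script. Its argument "rows" is a list of rows, each a list of 6 numbers: the shift along the tool's x, y, z in fractions of the full range, 1 being 0.75 m, then the turn, a rotation vector about the tool's x, y, z in normalised numbers (1 is 4 rad). A call has 1 to 20 rows; each row is the pose to reach, as a shift and turn from the pose commanded when the call began, along the tool's axes at that moment; what a row does not reach only later rows make up. A row lasts 1/8 s, in which the tool goes at most 62.5 mm and 10.7 degrees, less where a joint would pass 70% of its speed; a pose out of reach is approached as far as the arm can. Shift and turn numbers lie between -1 and 1, and a call with a number outside is refused. A call with a gripper value outside its range is refused whole. "hand" is the closure, from -1 (fully open) to 1 (shut), set as the call begins (left out, the last holds). The fingers move at their own pace and stop on an object; the grip force is fixed at half the most. Time passes only in rows, so rows that repeat a pose let the fingers close. It gives the time, the measured TCP pose, the force, the opening and the grip force at its end, in the units of the state.
- robot.observe(): the state, without advancing time (a new reading comes with each control period).
- robot.read_camera(name): name is "scene" or "top" or "wrist"; returns (picture, depth): 420x560x3 uint8, red, green, blue; 420x560 float32, mm along the optical axis (not along the pixel's ray), 0 where there is no reading.
- robot.get_calibration(name): a dict with "K" (3x3 intrinsics, pixels), "pose" (4x4, takes a point from camera to world coordinates); the wrist camera has in their place "hand_eye" (4x4, takes a point from camera to tool coordinates, whose origin is the TCP and whose axes are the flange's). Camera axes: x right, y down, z forward; pixel columns grow to the right and rows downward; lengths in mm; the calibration is good to about 2 mm. A picture is of the moment at which its call begins: read the wrist's pose just before it. get_calibration takes no time and is no camera call.
- robot.job_done(): hands the job in; it is judged then, once.
The state is a dict: "time": time; "joint_positions": joint angles; "qvel": joint speeds; "tau": joint torques, N m; "tcp_pos": TCP position; "ee_rot": TCP orientation; "contact_force": force on the tool from outside, world axes, zero at the start; "ft_torque": the same for the moment, N m; "opening": finger opening in mm; "grip_force": force on a finger pad.
Only numpy, scipy, OpenCV 4.12 (cv2) and the standard library are available. Lean on these libraries where they do the work, as an engineer would, in place of code of your own. Each camera call takes 0.05 s, during which the arm holds its last target. There are 200 camera calls.

## Task

Push the open drawer of the grey draw-out unit fully home until it seats at its click, then pick up the U-shaped aluminium bracket, lift it level to the height of the two round spring buffers on the front of the unit and, centred across the drawer with both feet towards the unit, press it squarely so that each foot bears on its buffer with about 6 N (buffers pushed in about 8 to 9 mm, roughly half of their travel, never onto their stops). Leave the other things on the bench alone. The program finishes while the robot is still holding the bracket steadily pressed there, clear of the bench, for the fitter to screw it on.

Things in the scene. Friction and masses are not known exactly. Their poses are not given: they have to be found in the camera images.
- cabinet: draw-out unit: fixed grey steel housing 200 (its x, depth) x 210 (its y, width) x 95 mm high on the bench. Origin: centre of its underside. Its front is the plane x = -100 mm of its own frame and looks along its -x; its +x is the direction in which the drawer is pushed home and the bracket is pressed; z up. It cannot be moved.
- drawer (a joint): slide of the unit's drawer (aluminium tray, front panel 108 wide x 78 mm tall, z 7 to 85 mm): 0 = home, front panel flush with the housing front; grows to 0.1 m as it is drawn out along the unit's -x. Friction about 1 N; a ball detent resists with up to about 8 N from about 12 mm, and from about 4 mm pulls the drawer home (0 to 1 mm).
- drawer_pull (a point): middle of the drawer's handle bar (round steel bar 8 mm thick, 80 mm long along the unit's y), 28 mm in front of the drawer's front panel, 45 mm above the bench; moves with the drawer, axes as the unit's.
- buffer_left: left spring buffer (unit y = +75 mm): round dark rubber-faced cap 30 mm across on the housing's front, axis 45 mm above the bench. Origin: centre of the cap's outer face, at unit x = -125 mm when free (25 mm before the housing). Pushes in along the unit's +x: 0.7 N per mm from zero, travel 16 mm; its pose moves as it is pressed. Axes as the unit's.
- buffer_right: right spring buffer, the same, at the unit's y = -75 mm.
- bracket: loose bare aluminium bracket, 0.2-0.35 kg, a U seen from above, standing on edge, 32 mm tall. Cross-bar 160 mm long (its y), 10 mm thick (x -5 to +5 mm), to be gripped across its middle; a 10 mm thick foot at y = +75 and -75 mm runs along +x to x = +65 mm. Origin: under the bar's middle, at its lower edge. In place its x is along the unit's x, origin 29 mm above the bench, y = 0 of the unit.
- screwdriver: bystander: loose screwdriver lying on the bench, about 200 mm long; leave alone
- tape_measure: bystander: loose black tape measure, 70 x 40 x 66 mm, standing on the bench, origin under its centre; leave alone
- spool: bystander: loose black wire spool, 70 mm across, 50 mm tall, standing upright, origin under its centre; leave alone
There are look-alikes about, which are no part of the job. Several things have the shape of the bracket; the one meant has the colours described above.

How it is judged (in metres and radians):
On the way, in this order (a step that is already met when the one before it is completed fails the run):
1. the drawer is pushed home and seated at its detent (within 3 mm) (value of joint drawer below 0.003 m), for 0.3 s.
2. the bracket, held in the fingers, centred, level and square, presses each buffer with 3 to 9 N, steadily for 1 s (contact force between bracket and buffer_left between 3 and 9 N and contact force between bracket and buffer_right between 3 and 9 N and x of bracket in the frame of cabinet below -0.17 m and y of bracket in the frame of cabinet between -0.009 and 0.009 m and height (world z) of bracket between 0.019 and 0.039 m and angle between bracket's own z axis and vertical below 0.12 rad and angle between the x axis of bracket and the x axis of cabinet, either way round below 0.06 rad and contact force between the fingers and bracket above 2 N and value of joint drawer below 0.003 m), for 1 s.
At the end, for the whole second after the job is handed in: Drawer home within 3 mm; bracket gripped, still, feet to the unit, each foot pressing its buffer with 3 to 9 N (4.3 to 12.8 mm in); centred within 9 mm, lower edge 19 to 39 mm above the bench, upright within 0.12 rad, square to the unit within 0.06 rad (all of step 2 and linear speed of bracket below 0.02 m/s); the arm keeps its last pose, push and grip.
It fails at once if the left buffer is pressed with more than 18 N (contact force between anything else and buffer_left above 18 N).
It fails at once if the right buffer is pressed with more than 18 N (contact force between anything else and buffer_right above 18 N).
It fails at once if the screwdriver is displaced by more than 30 mm (distance of screwdriver from where it was at the start of the episode above 0.03 m).
It fails at once if the tape measure is displaced by more than 30 mm (distance of tape_measure from where it was at the start of the episode above 0.03 m).
It fails at once if the spool is displaced by more than 30 mm (distance of spool from where it was at the start of the episode above 0.03 m).
It also fails if it takes over 64 s, if anything falls off the work surface, if the arm or the gripper's body presses on something with over 40 N, if the wrist force passes 120 N, or if a joint passes its speed limit or range.

## Working session

There is one attempt and no reset: what is moved stays moved. The work goes in short steps, Python scripts to look and compute and a tool call to move; the robot and the scene stay as the last step left them, time stands still between calls to the robot, and variables do not carry over. Pictures are saved under pics/ and viewed, at most 10 in all, crops included, and the job is handed in when it is done.

Besides the shell and the picture viewer there is one more tool, called after "Request:" as a command line: name --pt "numbers of a row" for each row, then --argument value for the rest. servo_tool: Moves the arm, as the interface text tells. Its arguments: {"type":"object","properties":{"rows":{"type":"array","items":{"type":"array","items":{"type":"number"}}},"hand":{"type":"number"}},"required":["rows"]}

```bash
mkdir -p pics; ls
python3 - <<'E'
from cell import robot
import cv2,numpy as np
o=robot.observe();print({k:np.round(v,3).tolist() if not isinstance(v,dict) else v for k,v in o.items()});print(robot.tcp_to_grasp)
for n in("top","scene"):
    p,d=robot.read_camera(n);cv2.imwrite(f"pics/{n}1.png",p[:,:,::-1]);np.save(f"pics/{n}1.npy",d)
    c=robot.get_calibration(n);print(n,np.round(c["K"],1).tolist(),np.round(c["pose"],3).tolist())
print(np.round(robot.get_calibration("wrist")["hand_eye"],3).tolist())
E
```

```text
pics
{'time': 0.0, 'joint_positions': [-1.207, 0.6, -0.003, 1.6, 0.002, 0.943, -0.08], 'qvel': [-0.001, 0.0, -0.0, 0.001, -0.001, -0.001, 0.002], 'tau': [0.0, -76.507, 1.498, -25.236, -0.052, 0.017, 0.0], 'tcp_pos': [309.159, 655.255, 217.78], 'ee_rot': [-3.14, 0.0, 2.701], 'contact_force': [-0.227, -0.571, 0.185], 'ft_torque': [0.022, 0.03, -0.003], 'grip_force': 0.0, 'opening': 92.932}
18.8
top [[469.8, 0.0, 280.4], [0.0, 469.8, 214.8], [0.0, 0.0, 1.0]] [[-0.011, -0.982, 0.191, 299.832], [-1.0, 0.015, 0.022, 74.039], [-0.025, -0.19, -0.981, 1145.098], [0.0, 0.0, 0.0, 1.0]]
scene [[437.9, 0.0, 290.2], [0.0, 437.9, 209.7], [0.0, 0.0, 1.0]] [[-0.803, 0.443, -0.398, 931.708], [0.596, 0.609, -0.524, 630.05], [0.011, -0.658, -0.753, 860.917], [0.0, 0.0, 0.0, 1.0]]
[[-0.001, -0.97, -0.242, 66.838], [1.0, -0.001, 0.0, 0.061], [-0.001, -0.242, 0.97, -166.093], [0.0, 0.0, 0.0, 1.0]]
```

View pics/top1.png

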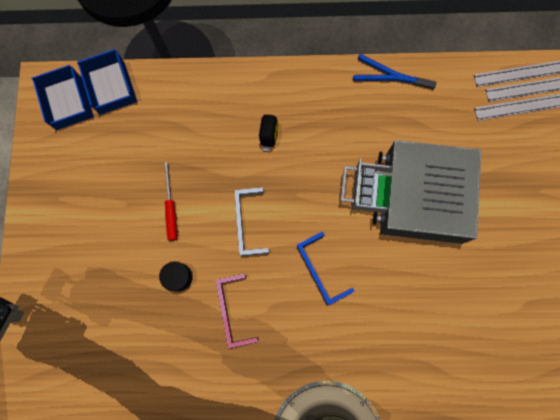

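View pics/scene1.png

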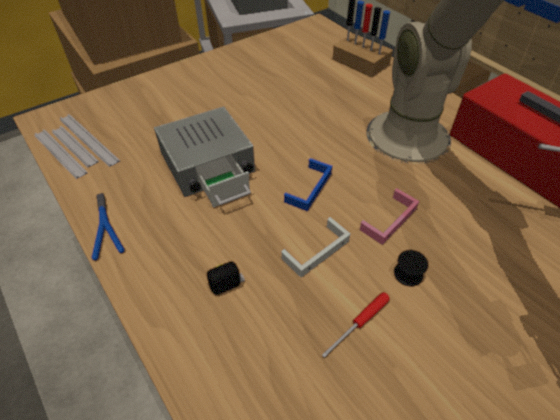

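The top view shows the silver bracket at about (240,222), with its feet towards the unit. The unit is at (432,190), its drawer open to about (345,185). The blue and pink brackets are decoys.

```bash
cat > h.py <<'E'
import numpy as np,cv2
from scipy.spatial.transform import Rotation as R
def cloud(d,K,T):
    v,u=np.indices(d.shape);P=np.stack([(u-K[0,2])/K[0,0]*d,(v-K[1,2])/K[1,1]*d,d],-1)
    return P@T[:3,:3].T+T[:3,3]
def plane(uv,z,K,T):
    uv=np.atleast_2d(uv).astype(float);r=np.c_[uv,np.ones(len(uv))]@np.linalg.inv(K).T@T[:3,:3].T
    return T[:3,3]+r*((z-T[2,3])/r[:,2])[:,None]
def wristpose(robot):
    o=robot.observe();T=np.eye(4);T[:3,:3]=R.from_euler('xyz',o['ee_rot']).as_matrix();T[:3,3]=o['tcp_pos']
    return T@np.array(robot.get_calibration('wrist')['hand_eye'])
def rect(P):
    return cv2.minAreaRect(P[:,:2].astype(np.float32))
E
python3 - <<'E'
from cell import robot
from h import *
for n in("top","scene"):
    c=robot.get_calibration(n);K,T=np.array(c["K"]),np.array(c["pose"])
    d=np.load(f"pics/{n}1.npy");p=cv2.imread(f"pics/{n}1.png").astype(int);X=cloud(d,K,T)
    hsv=cv2.cvtColor(p.astype(np.uint8),cv2.COLOR_BGR2HSV)
    ok=d>0
    reg=lambda x0,x1,y0,y1,z0,z1:ok&(X[...,0]>x0)&(X[...,0]<x1)&(X[...,1]>y0)&(X[...,1]>y0)&(X[...,1]<y1)&(X[...,2]>z0)&(X[...,2]<z1)
    def big(m):
        k,l,s,_=cv2.connectedComponentsWithStats(m.astype(np.uint8));i=1+np.argmax(s[1:,4]);return l==i
    def show(name,m,z):
        m=big(m);v,u=np.nonzero(m);print(n,name,m.sum(),'z',np.round(np.median(X[m][:,2]),1),'ray',np.round(cv2.boxPoints(rect(plane(np.c_[u,v],z,K,T))),1).tolist(),'area',[np.round(a,1) for a in rect(plane(np.c_[u,v],z,K,T))[1:]])
    show('cab',reg(200,900,-600,-50,88,105),95)
    show('brk',reg(350,700,0,400,25,42)&(hsv[...,1]<70),32)
    show('spool',reg(200,700,150,600,44,60),50)
    show('tape',reg(500,800,0,300,55,80),66)
    show('handle',reg(300,700,-250,0,35,60)&(hsv[...,1]<70),45)
E
```

```text
top cab 7921 z 94.5 ray [[443.29998779296875, -340.70001220703125], [652.7999877929688, -368.79998779296875], [679.5999755859375, -169.3000030517578], [470.1000061035156, -141.1999969482422]] area [array([201.3, 211.4]), np.float64(82.4)]
top brk 492 z 30.8 ray [[420.79998779296875, 198.10000610351562], [426.5, 128.8000030517578], [586.0999755859375, 142.10000610351562], [580.4000244140625, 211.3000030517578]] area [array([160.1,  69.5]), np.float64(4.7)]
top spool 686 z 48.5 ray [[324.6000061035156, 348.79998779296875], [373.0, 301.5], [420.20001220703125, 349.70001220703125], [371.79998779296875, 397.0]] area [array([67.5, 67.7]), np.float64(45.6)]
top tape 393 z 63.0 ray [[691.2999877929688, 111.19999694824219], [758.0, 102.0], [763.4000244140625, 141.3000030517578], [696.7000122070312, 150.5]] area [array([39.7, 67.3]), np.float64(82.1)]
top handle 929 z 46.8 ray [[518.7000122070312, -158.0], [674.4000244140625, -178.6999969482422], [689.7000122070312, -63.599998474121094], [533.9000244140625, -43.0]] area [array([116. , 157.1]), np.float64(82.5)]
scene cab 3834 z 95.7 ray [[443.
[... 346 characters left out ...]
float64(4.5)]
scene spool 637 z 50.0 ray [[337.29998779296875, 318.3999938964844], [405.3999938964844, 315.6000061035156], [408.20001220703125, 384.1000061035156], [340.1000061035156, 386.8999938964844]] area [array([68.5, 68.2]), np.float64(87.7)]
scene tape 490 z 64.5 ray [[696.0, 118.19999694824219], [763.0999755859375, 106.19999694824219], [770.7999877929688, 149.10000610351562], [703.7000122070312, 161.1999969482422]] area [array([43.7, 68.2]), np.float64(79.8)]
scene handle 663 z 49.1 ray [[513.5, -71.19999694824219], [654.5999755859375, -263.70001220703125], [738.4000244140625, -202.1999969482422], [597.2999877929688, -9.800000190734863]] area [array([104. , 238.7]), np.float64(36.3)]
```

```bash
cat >> h.py <<'E'
C=np.array([561.5,-255.]);YU=np.radians(-97.6);EX=np.array([np.cos(YU),np.sin(YU)]);EY=np.array([-EX[1],EX[0]])
def U(ux,uy): return C+ux*EX+uy*EY
def toU(P): q=np.asarray(P)[...,:2]-C; return np.stack([q@EX,q@EY],-1)
def to(robot,x,y,z,yawdeg):
    o=robot.observe();A=R.from_euler('xyz',o['ee_rot']);B=R.from_euler('xyz',[np.pi,0,np.radians(yawdeg)])
    print('shift cm',np.round(A.inv().apply(np.array([x,y,z])-o['tcp_pos'])/10,2),'turn',np.round((A.inv()*B).as_rotvec(),4),'t',o['time'],'tcp',np.round(o['tcp_pos'],1),'F',np.round(o['contact_force'],1))
E
python3 - <<'E'
from cell import robot
from h import *
c=robot.get_calibration("top");K,T=np.array(c["K"]),np.array(c["pose"])
X=cloud(np.load("pics/top1.npy"),K,T);q=toU(X);m=(X[...,2]>30)&(X[...,2]<70)&(q[...,0]<-160)&(q[...,0]>-290)&(abs(q[...,1])<70)
v,u=np.nonzero(m);Q=toU(plane(np.c_[u,v],47,K,T));print(len(u),np.percentile(Q,[0,2,5,50,95,100],axis=0).round(1).tolist())
b=Q[:,0]<Q[:,0].min()+9;print(Q[b].min(0),Q[b].max(0),np.median(X[m][b][:,2]))
print(U(-245,0));to(robot,*U(-260,0),150,172.4)
E
```

```text
292 [[-206.7, -55.8], [-206.3, -53.6], [-205.7, -50.5], [-189.5, -1.6], [-164.3, 48.2], [-160.5, 56.6]]
[-206.71239094  -42.13571697] [-197.88356288   43.54619343] 47.37430090135081
[593.90281561 -12.15219264]
shift cm [-53.77 -46.78   6.86] turn [-1.400e-03 -1.000e-04 -3.081e-01] t 0.1 tcp [309.2 655.3 217.9] F [ 0.2  0.5 -0.5]
```

Units first: shifts go in shares of 0.75 m and turns go in shares of 4 rad. So -53.8 cm / 75 = -0.7173, -46.8 cm / 75 = -0.624, -0.308 rad / 4 = -0.077.

Request:
servo_tool --pt "-0.7173 -0.624 0 0 0 -0.077" --pt "-0.7173 -0.624 0 0 0 -0.077" --pt "-0.7173 -0.624 0 0 0 -0.077" --pt "-0.7173 -0.624 0 0 0 -0.077" --pt "-0.7173 -0.624 0 0 0 -0.077" --pt "-0.7173 -0.624 0 0 0 -0.077" --pt "-0.7173 -0.624 0 0 0 -0.077" --pt "-0.7173 -0.624 0 0 0 -0.077" --pt "-0.7173 -0.624 0 0 0 -0.077" --pt "-0.7173 -0.624 0 0 0 -0.077" --pt "-0.7173 -0.624 0 0 0 -0.077" --pt "-0.7173 -0.624 0 0 0 -0.077" --pt "-0.7173 -0.624 0 0 0 -0.077" --pt "-0.7173 -0.624 0 0 0 -0.077" --pt "-0.7173 -0.624 0 0 0 -0.077" --pt "-0.7173 -0.624 0 0 0 -0.077" --hand 1

```text
time: 2.1
tcp_pos: [596.0, 4.1, 218.7]
ee_rot: [3.141, -0.0, 3.011]
contact_force: [0.3, -0.3, -0.4]
opening: 0.6
grip_force: 0.0
```

Run:
```python
from cell import robot
from h import *
o=robot.observe();print(toU(o['tcp_pos']),o['opening'],np.round(o['ee_rot'],3));to(robot,*U(-245,0),32,172.4)
p,d=robot.read_camera("wrist");cv2.imwrite("pics/w1.png",p[:,:,::-1]);np.save("pics/w1.npy",d)
```

```text
[-2.61402602e+02 -7.08451562e-02] 0.6209672933465269 [ 3.141 -0.     3.011]
shift cm [-0.   -1.64 18.67] turn [ 0.0002 -0.      0.0017] t 2.1 tcp [596.    4.1 218.7] F [ 0.3 -0.3 -0.4]
```

View pics/w1.png

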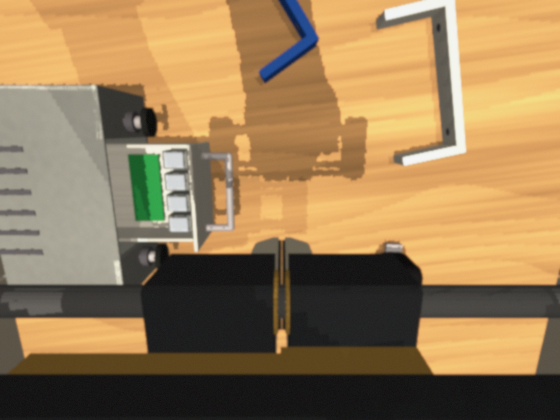

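The wrist view shows the shut fingers at (283,250), outside the handle bar at (231,190). The silver bracket is at upper right, with its bar from (443,5) to (460,150).

To row units: 18.7 cm / 75 = 0.2493, 16 cm / 75 = 0.2133.

Request:
servo_tool --pt "0 0 0.08 0 0 0" --pt "0 0 0.16 0 0 0" --pt "0 0 0.2133 0 0 0" --pt "0 0 0.2493 0 0 0" --pt "0 0 0.2493 0 0 0" --pt "0 -0.0267 0.2493 0 0 0" --pt "0 -0.0333 0.2493 0 0 0" --pt "0 -0.04 0.2493 0 0 0" --pt "0 -0.0467 0.2493 0 0 0" --pt "0 -0.0533 0.2493 0 0 0" --pt "0 -0.06 0.2493 0 0 0" --pt "0 -0.0667 0.2493 0 0 0" --pt "0 -0.0733 0.2493 0 0 0" --pt "0 -0.08 0.2493 0 0 0" --pt "0 -0.0867 0.2493 0 0 0" --pt "0 -0.0933 0.2493 0 0 0" --pt "0 -0.1 0.2493 0 0 0" --pt "0 -0.1067 0.2493 0 0 0"

```text
time: 4.4
tcp_pos: [585.7, -76.8, 31.6]
ee_rot: [3.142, 0.0, 3.009]
contact_force: [1.5, 1.4, 0.4]
opening: 0.3
grip_force: 0.7
```

Run:
```python
from cell import robot
from h import *
o=robot.observe();print(toU(o['tcp_pos']),o['tcp_pos'],o['contact_force'])
p,d=robot.read_camera("wrist");cv2.imwrite("pics/w2.png",p[:,:,::-1])
# bracket from the first wrist picture (pose: that height)
o1=dict(tcp=[596.0,4.1,218.7],rot=[3.141,0,3.011]);A=np.eye(4);A[:3,:3]=R.from_euler('xyz',o1['rot']).as_matrix();A[:3,3]=o1['tcp']
c=robot.get_calibration('wrist');T=A@np.array(c['hand_eye']);K=np.array(c['K'])
X=cloud(np.load("pics/w1.npy"),K,T)
p=cv2.imread("pics/w1.png");hsv=cv2.cvtColor(p,cv2.COLOR_BGR2HSV)
m=(X[...,2]>28)&(X[...,2]<37)&(X[...,1]>100)&(hsv[...,1]<60)&(X[...,0]<620);v,u=np.nonzero(m);r=rect(plane(np.c_[u,v],32,K,T));print(m.sum(),r,cv2.boxPoints(r).round(1).tolist(),np.median(X[m][:,2]))
m=(X[...,2]>88)&(X[...,2]<102)&(X[...,1]<-50);v,u=np.nonzero(m);Q=plane(np.c_[u,v],95,K,T);q=toU(Q);print('cab',q.min(0),q.max(0))
e=[(yy,np.percentile(q[abs(q[:,1]-yy)<3,0],2)) for yy in range(-60,95,15) if (abs(q[:,1]-yy)<3).sum()>5];print(np.round(e,1).tolist())
```

```text
[-179.88409047    0.44698047] [585.73387446 -76.75521011  31.64945243] [1.51948043 1.40610688 0.37386135]
2860 ((502.76104736328125, 171.23739624023438), (159.30479431152344, 71.12647247314453), 4.759927749633789) [[420.3999938964844, 200.10000610351562], [426.29998779296875, 129.1999969482422], [585.0999755859375, 142.39999389648438], [579.2000122070312, 213.3000030517578]] 31.945728067642023
cab [-105.49154279 -105.93883868] [19.58822223 83.15003205]
[[-60.0, -101.6], [-45.0, -100.2], [-30.0, -100.1], [-15.0, -100.1], [0.0, -99.8], [15.0, -100.0], [30.0, -99.9], [45.0, -99.8], [60.0, -101.8], [75.0, -102.0]]
```

To row units: -2 cm / 75 = -0.0267, -1.8 cm / 75 = -0.024.

Request:
servo_tool --pt "0 -0.0053 0 0 0 0" --pt "0 -0.0107 0 0 0 0" --pt "0 -0.016 0 0 0 0" --pt "0 -0.0213 0 0 0 0" --pt "0 -0.024 0 0 0 0" --pt "0 -0.0267 0 0 0 0" --pt "0 -0.0267 0 0 0 0"

```text
time: 5.32
tcp_pos: [582.9, -96.6, 31.6]
ee_rot: [-3.141, -0.0, 3.009]
contact_force: [-0.5, 0.7, 0.6]
opening: 0.8
grip_force: 0.0
```

```bash
cat > dr.py <<'E'
from cell import robot
from h import *
o=robot.observe();print(toU(o['tcp_pos']),o['tcp_pos'],o['contact_force'])
c=robot.get_calibration("top");K,T=np.array(c["K"]),np.array(c["pose"])
p,d=robot.read_camera("top");cv2.imwrite("pics/t2.png",p[:,:,::-1])
X=cloud(d,K,T);q=toU(X);m=(X[...,2]>30)&(X[...,2]<60)&(q[...,0]<-105)&(q[...,0]>-240)&(abs(q[...,1])>20)&(abs(q[...,1])<42)
v,u=np.nonzero(m);Q=toU(plane(np.c_[u,v],47,K,T));print(len(u),np.percentile(Q[:,0],[0,2,5,50,95]))
E
python3 dr.py
```

```text
[-159.88194614    0.26497118] [582.90805262 -96.55757451  31.60883246] [-0.45420526  0.66800893  0.5577592 ]
71 [-143.75688476 -143.45870484 -143.01205087 -131.12522065 -110.43314331]
```

To row units: -1.2 cm / 75 = -0.016, -1.1 cm / 75 = -0.0147.

Request:
servo_tool --pt "0 -0.004 0 0 0 0" --pt "0 -0.0067 0 0 0 0" --pt "0 -0.0093 0 0 0 0" --pt "0 -0.012 0 0 0 0" --pt "0 -0.0133 0 0 0 0" --pt "0 -0.0147 0 0 0 0" --pt "0 -0.016 0 0 0 0" --pt "0 -0.016 0 0 0 0"

```text
time: 6.38
tcp_pos: [581.4, -108.6, 31.7]
ee_rot: [-3.141, 0.0, 3.008]
contact_force: [0.4, 1.5, -0.7]
opening: 1.0
grip_force: 0.8
```

```bash
python3 dr.py
```

```text
[-147.74723692    0.41169676] [ 581.44859646 -108.60509226   31.65788409] [ 0.36894914  1.46944309 -0.72834744]
49 [-131.74849069 -131.54887942 -131.24977167 -125.29022614 -107.46431071]
```

Request:
servo_tool --pt "0 -0.0013 0 0 0 0" --pt "0 -0.002 0 0 0 0" --pt "0 -0.0027 0 0 0 0" --pt "0 -0.0027 0 0 0 0"

```text
time: 6.92
tcp_pos: [581.4, -109.1, 31.7]
ee_rot: [3.141, 0.0, 3.01]
contact_force: [0.3, 5.1, 0.6]
opening: 0.6
grip_force: 2.9
```

```bash
python3 dr.py
```

```text
[-147.23470562    0.38581265] [ 581.35515418 -109.10969791   31.66980834] [0.26881139 5.08574924 0.61294733]
51 [-131.33280568 -131.12522065 -130.56873254 -124.67429197 -107.28656024]
```

The drawer is seated: the handle face is at -131.5 mm and the push force is rising against the stop. Next I back off and move above the bracket.

To row units: -12 cm / 75 = -0.16, -9 cm / 75 = -0.12.

Request:
servo_tool --pt "0 0.0133 0 0 0 0" --pt "0 0.0533 0 0 0 0" --pt "0 0.08 -0.04 0 0 0" --pt "0 0.1067 -0.12 0 0 0" --pt "0 0.1067 -0.16 0 0 0" --pt "0 0.1067 -0.16 0 0 0" --hand -1

```text
time: 7.72
tcp_pos: [593.1, -30.8, 154.2]
ee_rot: [3.142, 0.005, 3.009]
contact_force: [-0.1, -0.1, 0.6]
opening: 56.0
grip_force: 0.0
```

```bash
python3 dr.py; python3 -c "
from cell import robot
from h import *
to(robot,500.6,200.7,110,184.7)"
```

```text
[-226.41079753    1.64859015] [593.07838298 -30.79613559 154.22263871] [-0.07793326 -0.1316825   0.57594871]
shift cm [12.15 21.76  4.23] turn [-0.0006  0.0021 -0.2151] t 7.775 tcp [592.1 -31.1 152.6] F [ 0.3 -0.6 -0.4]Traceback (most recent call last):
  File "dr.py", line 7, in <module>
    v,u=np.nonzero(m);Q=toU(plane(np.c_[u,v],47,K,T));print(len(u),np.percentile(Q[:,0],[0,2,5,50,95]))
                                                                   ~~~~~~~~~~~~~^^^^^^^^^^^^^^^^^^^^^^
    return _quantile_unchecked(
        a, q, axis, out, overwrite_input, method, keepdims, weights)
    return _ureduce(a,
                    func=_quantile_ureduce_func,
    ...<5 lines>...
                    overwrite_input=overwrite_input,
                    method=method)
    r = func(a, **kwargs)
    result = _quantile(arr,
                       quantiles=q,
    ...<2 lines>...
                       out=out,
                       weights=wgt)
    slices_having_nans = np.isnan(arr[-1, ...])
                                  ~~~^^^^^^^^^
IndexError: index -1 is out of bounds for axis 0 with size 0
```

To row units: 21.8 cm / 75 = 0.2907, 16.5 cm / 75 = 0.22, -0.215 rad / 4 = -0.0538.

Request:
servo_tool --pt "0.04 0.0733 0 0 0 -0.025" --pt "0.08 0.1467 0 0 0 -0.0375" --pt "0.12 0.22 0.0133 0 0 -0.0538" --pt "0.162 0.2907 0.0267 0 0 -0.0538" --pt "0.162 0.2907 0.056 0 0 -0.0538" --pt "0.162 0.2907 0.056 0 0 -0.0538" --pt "0.162 0.2907 0.056 0 0 -0.0538"

```text
time: 8.65
tcp_pos: [500.4, 200.1, 109.3]
ee_rot: [-3.141, -0.001, -3.061]
contact_force: [0.1, 0.0, 0.2]
opening: 92.9
grip_force: 0.0
```

```bash
cat > look.py <<'E'
import sys
from cell import robot
from h import *
o=robot.observe();T=wristpose(robot);K=np.array(robot.get_calibration('wrist')['K'])
p,d=robot.read_camera("wrist");cv2.imwrite(f"pics/{sys.argv[1]}.png",p[:,:,::-1]);np.save(f"pics/{sys.argv[1]}.npy",d)
t,_=robot.read_camera("top");cv2.imwrite(f"pics/{sys.argv[1]}t.png",t[:,:,::-1])
print(o['tcp_pos'].round(1) if hasattr(o['tcp_pos'],'round') else o['tcp_pos'],np.round(o['ee_rot'],3),o['opening'],np.round(o['contact_force'],1),np.round(o['ft_torque'],2),o['time'])
E
python3 look.py w3; python3 -c "
from cell import robot
from h import *
to(robot,500.6,200.7,4,184.7)"
```

```text
[500.4 200.1 109.3] [-3.141e+00 -1.000e-03 -3.061e+00] 92.89691748628475 [0.1 0.  0.2] [ 0.03 -0.03  0.03] 8.65
shift cm [ 0.02  0.05 10.6 ] turn [-0.0003  0.0004 -0.002 ] t 8.75 tcp [500.8 200.2 110. ] F [-0.5 -0.4  0.3]
```

View pics/w3.png

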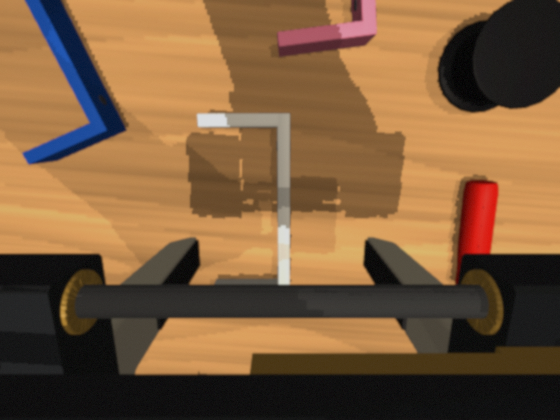

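The bar is centred between the fingers at column 285 and runs parallel to the pads, so I can descend and close.

To row units: 10.5 cm / 75 = 0.14, 10 cm / 75 = 0.1333.

Request:
servo_tool --pt "0 0 0.0533 0 0 0" --pt "0 0 0.0933 0 0 0" --pt "0 0 0.12 0 0 0" --pt "0 0 0.1333 0 0 0" --pt "0 0 0.14 0 0 0" --pt "0 0 0.14 0 0 0"

```text
time: 9.5
tcp_pos: [500.5, 201.3, 5.0]
ee_rot: [3.141, 0.001, -3.06]
contact_force: [-0.2, 0.2, 0.3]
opening: 92.8
grip_force: 0.0
```

Request:
servo_tool --pt "0 0 0 0 0 0" --pt "0 0 0 0 0 0" --pt "0 0 0 0 0 0" --pt "0 0 0 0 0 0" --pt "0 0 0 0 0 0" --pt "0 0 0 0 0 0" --pt "0 0 0 0 0 0" --pt "0 0 0 0 0 0" --hand 1

```text
time: 10.5
tcp_pos: [500.2, 201.4, 4.6]
ee_rot: [-3.142, 0.0, -3.059]
contact_force: [-0.2, 0.3, -0.1]
opening: 17.2
grip_force: 0.0
```

To row units: -8 cm / 75 = -0.1067, -6 cm / 75 = -0.08.

Request:
servo_tool --pt "0 0 -0.0133 0 0 0" --pt "0 0 -0.0267 0 0 0" --pt "0 0 -0.0533 0 0 0" --pt "0 0 -0.08 0 0 0" --pt "0 0 -0.1067 0 0 0" --pt "0 0 -0.1067 0 0 0" --pt "0 0 -0.1067 0 0 0"

```text
time: 11.38
tcp_pos: [500.0, 201.2, 84.5]
ee_rot: [-3.142, -0.0, -3.059]
contact_force: [0.4, -0.2, -3.9]
opening: 9.8
grip_force: 30.0
```

```bash
python3 look.py w4; python3 -c "
from cell import robot
from h import *
to(robot,*U(-230,0),84.3,172.4)"
```

```text
[500.  201.2  84.5] [-3.142 -0.    -3.059] 9.778440380024302 [ 0.4 -0.2 -3.9] [0.02 0.01 0.02] 11.375
shift cm [ -7.31 -23.5   -0.03] turn [-0.0005 -0.001   0.215 ] t 11.475 tcp [499.7 201.2  84. ] F [ 0.3  0.5 -2.7]
```

View pics/w4.png

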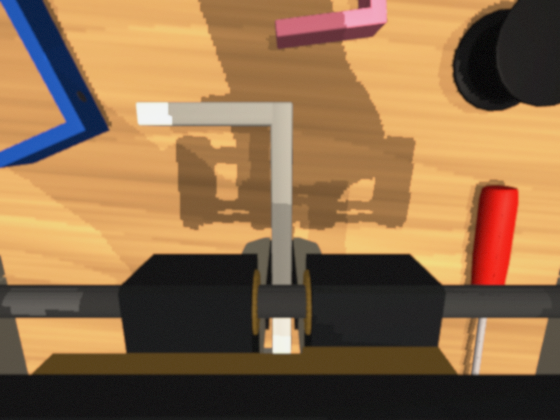

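The bracket is held with its bar between the pads, and the visible foot runs from (290,112) to (138,112). I'll measure how it sits in the hand.

```bash
cat > held.py <<'E'
import sys
from cell import robot
from h import *
# held bracket in tool-yaw frame: measured in the wrist picture, camera->tool coordinates
c=robot.get_calibration('wrist');K,H=np.array(c['K']),np.array(c['hand_eye'])
d=np.load(f"pics/{sys.argv[1]}.npy");p=cv2.imread(f"pics/{sys.argv[1]}.png");s=cv2.cvtColor(p,cv2.COLOR_BGR2HSV)
X=cloud(d,K,H)
m=(abs(X[...,2]+28)<16)&(X[...,0]>25)&(X[...,0]<110)&(X[...,1]>-90)&(X[...,1]<15)&(s[...,1]<70)
k,l,st,_=cv2.connectedComponentsWithStats(m.astype(np.uint8));m=l==1+np.argmax(st[1:,4])
P=X[m];A=np.c_[P[:,:2],np.ones(len(P))];w=np.ones(len(P))
top=P
for _ in range(5):
    f=np.linalg.lstsq(np.c_[top[:,:2],np.ones(len(top))],top[:,2],rcond=None)[0]
    r=P[:,2]-np.c_[P[:,:2],np.ones(len(P))]@f;top=P[abs(r)<2]
print(m.sum(),len(top),'plane',f,'x',np.percentile(P[:,0],[1,99]),'y',np.percentile(P[:,1],[1,99]),'zmed',np.median(P[:,2]))
foot=P[P[:,1]<-25];bar=P[(P[:,1]>-10)&(P[:,0]<60)]
print('foot dir',np.degrees(np.polyfit(foot[:,1],foot[:,0],1)[0]),'bar dir',np.degrees(np.polyfit(bar[:,0],bar[:,1],1)[0]),'foot x',np.percentile(foot[:,0],[2,98]),'bar y',np.percentile(bar[:,1],[2,98]))
E
python3 held.py w4
```

```text
5494 5482 plane [ 1.50081876e-03 -4.30710486e-03 -2.03807069e+01] x [26.33192088 79.14134358] y [-63.28972699   4.62804439] zmed -20.194314355990315
foot dir -0.09104429832654287 bar dir -0.19143446609452017 foot x [69.73766196 79.1115479 ] bar y [-4.69523504  4.68863145]
```

To row units: -23.5 cm / 75 = -0.3133, -7.3 cm / 75 = -0.0973, 0.215 rad / 4 = 0.0538.

Request:
servo_tool --pt "-0.0133 -0.04 0 0 0 0.0075" --pt "-0.0333 -0.1067 0 0 0 0.0225" --pt "-0.0533 -0.1733 0 0 0 0.0375" --pt "-0.0733 -0.24 0 0 0 0.05" --pt "-0.0893 -0.2867 0 0 0 0.0538" --pt "-0.0973 -0.3093 0 0 0 0.0538" --pt "-0.0973 -0.3133 0 0 0 0.0538" --pt "-0.0973 -0.3133 0.02 0 0 0.0538" --pt "-0.0973 -0.3133 0.04 0 0 0.0538" --pt "-0.0973 -0.3133 0.0573 0 0 0.0538" --pt "-0.0973 -0.3133 0.0573 0 0 0.0538" --pt "-0.0973 -0.3133 0.0573 0 0 0.0538"

```text
time: 12.98
tcp_pos: [592.3, -26.6, 41.6]
ee_rot: [-3.142, -0.0, 3.009]
contact_force: [-0.0, 0.0, -3.5]
opening: 9.9
grip_force: 30.0
```

```bash
python3 look.py w5; python3 held.py w5;python3 -c "
from cell import robot
from h import *
print(toU(robot.observe()['tcp_pos']));to(robot,*U(-195,0),40.7,172.4)"
```

```text
[592.3 -26.6  41.6] [-3.142 -0.     3.009] 9.88972218434947 [-0.   0.  -3.5] [ 0.08 -0.   -0.04] 12.975
5528 5520 plane [ 5.43663764e-04 -4.95834123e-03 -2.02940514e+01] x [26.35396848 79.1950259 ] y [-63.37936917   4.70424339] zmed -20.17022965880355
foot dir -0.06256297409140735 bar dir -0.11561785075558849 foot x [69.77051554 79.20045056] bar y [-4.71650498  4.72201086]
[-230.29693283    0.59617144]
shift cm [ 0.06 -3.53  0.13] turn [ 0.0001  0.0008 -0.0001] t 13.075 tcp [592.5 -26.8  42. ] F [ 0.4 -0.  -2.4]
```

View pics/w5.png

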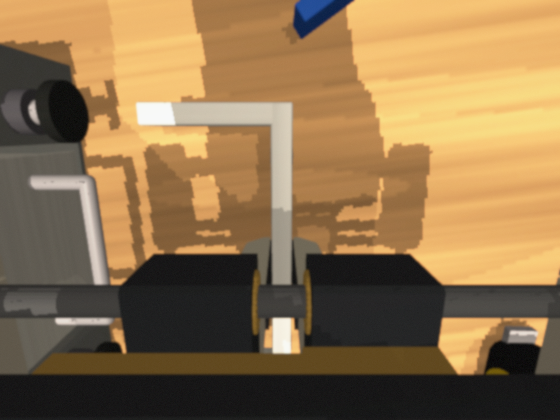

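View pics/w5t.png

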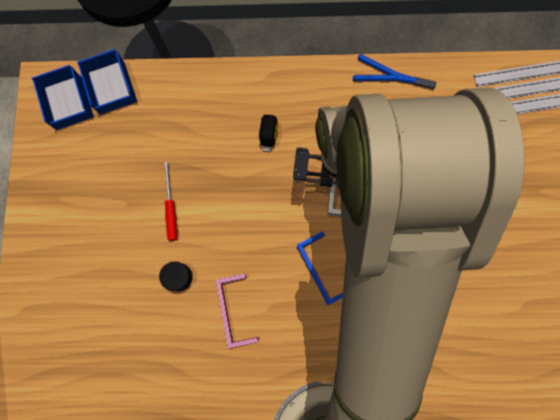

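The foot at rows 103–125 lines up with the right buffer cap at (68,110), and the drawer handle is in against the unit. I'll approach slowly.

To row units: -4.5 cm / 75 = -0.06, -4.3 cm / 75 = -0.0573.

Request:
servo_tool --pt "0 -0.0133 0.0013 0 0 0" --pt "0 -0.0267 0.0013 0 0 0" --pt "0 -0.0373 0.0013 0 0 0" --pt "0 -0.0467 0.0013 0 0 0" --pt "0 -0.0507 0.0013 0 0 0" --pt "0 -0.0547 0.0013 0 0 0" --pt "0 -0.0573 0.0013 0 0 0" --pt "0 -0.06 0.0013 0 0 0" --pt "0 -0.06 0.0013 0 0 0" --pt "0 -0.06 0.0013 0 0 0"

```text
time: 14.32
tcp_pos: [586.5, -70.0, 40.7]
ee_rot: [3.14, 0.0, 3.01]
contact_force: [0.0, 5.2, -2.3]
opening: 9.6
grip_force: 30.0
```

```bash
cat > st.py <<'E'
from cell import robot
from h import *
for i in range(4):
    o=robot.observe();f=np.array(o['contact_force']);print(toU(o['tcp_pos']).round(2),np.round(o['tcp_pos'],1),'Fx',f[:2]@EX,'Fy',f[:2]@EY,'Fz',f[2],np.round(o['ft_torque'],2),o['grip_force'],round(o['time'],2)); robot.read_camera('wrist')
E
python3 st.py
```

```text
[-186.64    0.3 ] [586.5 -70.   40.7] Fx -5.116051060455952 Fy -0.6405583483829723 Fz -2.2810576222523693 [ 1.26 -0.07 -0.04] 29.99054789543152 14.32
[-186.62    0.3 ] [586.5 -70.1  40.7] Fx -6.504140908196266 Fy -0.8171077120607244 Fz -2.1949160523818634 [ 1.2  -0.05 -0.04] 29.990470111370087 14.38
[-186.6    0.3] [586.5 -70.1  40.6] Fx -5.540346721362475 Fy -0.08465309752355599 Fz -2.7656661017893547 [ 1.23  0.02 -0.06] 29.990613162517548 14.43
[-186.63    0.3 ] [586.5 -70.1  40.7] Fx -5.835116208229447 Fy -0.82356263582994 Fz -2.547667507000231 [ 1.27 -0.06 -0.07] 29.990430772304535 14.47
```

To row units: -0.55 cm / 75 = -0.0073, -0.5 cm / 75 = -0.0067.

Request:
servo_tool --pt "0 -0.0013 0 0 0 0" --pt "0 -0.0027 0 0 0 0" --pt "0 -0.004 0 0 0 0" --pt "0 -0.0053 0 0 0 0" --pt "0 -0.0067 0 0 0 0" --pt "0 -0.0073 0 0 0 0" --pt "0 -0.0073 0 0 0 0" --pt "0 -0.0073 0 0 0 0" --pt "0 -0.0073 0 0 0 0"

```text
time: 15.65
tcp_pos: [586.0, -73.7, 40.7]
ee_rot: [3.139, 0.0, 3.012]
contact_force: [0.4, 9.7, -1.7]
opening: 9.4
grip_force: 30.0
```

```bash
python3 st.py; python3 look.py w6; python3 held.py w6
python3 - <<'E'
from cell import robot
from h import *
K=np.array(robot.get_calibration('wrist')['K']);T=wristpose(robot);X=cloud(np.load('pics/w6.npy'),K,T);q=toU(X)
m=(X[...,2]>44)&(X[...,2]<52)&(q[...,0]>-150)&(q[...,0]<-105)&(abs(q[...,1])<38)
print('handle',m.sum(),np.percentile(q[m],[1,50,99],axis=0).round(1).tolist())
E
```

```text
[-182.94    0.31] [586.  -73.7  40.7] Fx -9.624702575829788 Fy -0.9119930351701346 Fz -1.7021889272040072 [ 2.38 -0.05 -0.08] 29.998773336410522 15.65
[-182.93    0.3 ] [586.  -73.7  40.7] Fx -10.442690527456561 Fy -1.2770787149964282 Fz -2.2224709080833858 [ 2.35 -0.09 -0.08] 29.99883323907852 15.7
[-182.91    0.29] [586.  -73.7  40.7] Fx -10.687796508741933 Fy -0.8955893358394726 Fz -1.1395762061790184 [ 2.3  -0.03 -0.12] 29.998924434185028 15.75
[-182.95    0.31] [586.  -73.7  40.7] Fx -10.885722566927022 Fy -0.8723920186544566 Fz -2.440009517476256 [ 2.33 -0.07 -0.04] 29.998739361763 15.8
[586.  -73.7  40.7] [3.139 0.    3.012] 9.728206382126087 [ 0.1 10.5 -1.7] [ 2.31 -0.01 -0.09] 15.85
12444 4853 plane [ 1.84654632e-02  6.21509972e-02 -2.10303594e+01] x [ 28.2606683  104.39680171] y [-82.72948537   4.65226778] zmed -20.478269583219543
foot dir -12.341889849040358 bar dir 0.6067571262631627 foot x [ 61.90547216 104.03029545] bar y [-4.27663475  5.06702361]
handle 1085 [[-132.9, -37.9], [-129.6, -22.4], [-108.3, -2.6]]
```

View pics/w6.png

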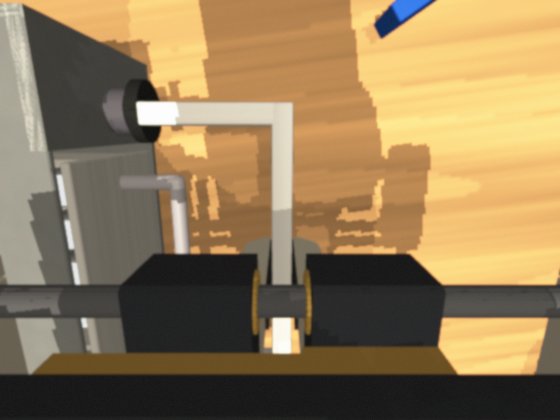

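To row units: -0.1 cm / 75 = -0.0013, -0.05 cm / 75 = -0.0007.

Request:
servo_tool --pt "0 -0.0007 0 0 0 0" --pt "0 -0.0013 0 0 0 0" --pt "0 -0.0013 0 0 0 0" --pt "0 -0.0013 0 0 0 0" --pt "0 -0.0013 0 0 0 0" --pt "0 -0.0013 0 0 0 0" --pt "0 -0.0013 0 0 0 0" --pt "0 -0.0013 0 0 0 0" --pt "0 -0.0013 0 0 0 0" --pt "0 -0.0013 0 0 0 0" --pt "0 -0.0013 0 0 0 0" --pt "0 -0.0013 0 0 0 0" --pt "0 -0.0013 0 0 0 0" --pt "0 -0.0013 0 0 0 0"

```text
time: 17.7
tcp_pos: [585.9, -74.4, 40.7]
ee_rot: [3.138, 0.0, 3.012]
contact_force: [0.6, 10.7, -2.8]
opening: 9.6
grip_force: 30.0
```

```bash
python3 look.py w7; sed -i 's/X\[...,1\]>-90/X[...,1]>-58/; s/X\[...,0\]<110/X[...,0]<84/' held.py; python3 held.py w7; python3 st.py
```

```text
[585.9 -74.4  40.7] [3.138 0.    3.012] 9.550055496247658 [ 0.6 10.7 -2.8] [ 2.51 -0.11 -0.08] 17.7
5229 5214 plane [ 1.58630023e-03 -2.67549438e-03 -2.03692449e+01] x [26.27012673 79.20081408] y [-57.0298258    5.02971156] zmed -20.23323988862873
foot dir -0.47523306435893026 bar dir 0.4110865904987244 foot x [69.77963521 79.22317573] bar y [-4.29485472  5.08698549]
[-182.32    0.31] [585.9 -74.3  40.7] Fx -12.240874960770336 Fy -1.6684156618336878 Fz -2.553806382375437 [ 2.57 -0.1  -0.05] 30.00069111585617 17.8
[-182.28    0.3 ] [585.9 -74.4  40.7] Fx -11.713820009938589 Fy -1.1769419120342368 Fz -1.7256485417382046 [ 2.56 -0.08 -0.06] 30.00064730644226 17.85
[-182.26    0.32] [585.9 -74.4  40.7] Fx -11.949557384861562 Fy -2.4821901294542923 Fz -1.8544316625901218 [ 2.5  -0.08 -0.07] 30.000665187835693 17.9
[-182.25    0.3 ] [585.9 -74.4  40.7] Fx -11.29742522308083 Fy -1.3111750284844612 Fz -1.7468805406210748 [ 2.54 -0.08 -0.08] 30.00055432319641 17.95
```

The total press is about 11.7 N and balanced. The bracket is level, square and centred, the drawer is home, and it has held steady for over 1 s, so I'm handing in.

```bash
python3 -c "
from cell import robot
print(robot.job_done())"
```

```text
the job is handed in; nothing more can be done
None
```

The job is handed in (no verdict was returned): the drawer is seated home, and the arm is still holding the bracket level, centred and square, pressing the buffers with about 11.7 N in total, or just under 6 N each (the split is inferred from the near-zero wrist moment).

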